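Bring the square jar to the front of the drying rack and hold the rack

TASK

On the sorting table a turning drying rack carries four upturned ceramic vessels. Turn the rack, without lifting or tipping any vessel off its peg, until the square jar is at the front, lined up with the tongue of the tray, then hold the rack still there so that someone can lift the jar off: finish with the gripper closed firmly on the rack's bar handle, and do not let go. Leave the two bottles and the vase beside it where they are.

Things in the scene. Friction and masses are not known exactly. Their poses are not given: they have to be found in the camera images.
- tray: Fixed square steel drip tray under the rack, 380 x 380 mm, floor 10 mm thick, rim 22 mm above the table. Origin: centre of its underside, which is also on the rack's turning axis. A tongue 40 mm wide and 45 mm long sticks out from the middle of one side, along the tray's own -x axis: this is the front. It points roughly towards the robot (up to 0.3 rad off).
- square_jar_center (a point): The only square vessel: white ceramic jar, 68 x 68 mm, 70 mm tall, standing mouth down over a peg of the rack, flat closed bottom on top; loose, about 0.2 kg. Point: its centre, half-way up, 85 mm above the table, about 110 mm from the rack's axis.
- handle_grip (a point): Middle of the rack's wooden bar handle, on the turning axis, 182 mm above the table. The bar is level, 80 mm long along this point's own x axis, 16 mm thick along its y axis and 34 mm tall (165 to 199 mm above the table), on a steel post 22 mm in diameter. It is fixed to the deck and turns with it; nothing else on the rack is higher than 125 mm above the table.
- deck (a joint): Angle of the rack's deck about its upright axis, rad: 0 at the start, grows anticlockwise seen from above, turns past a full turn either way; stays where left (friction 0.06 N m). Wooden disc, 320 mm across, top 50 mm above the table, five pegs (36 mm thick, 45 mm tall) evenly spaced 110 mm from the axis, one empty. Vessels have 12 to 15 mm of play on their pegs and slide or tip if jerked.
- cup_a_center (a point): White round ceramic tumbler standing mouth down over a rack peg; 76 mm across the rim (below), 68 mm across its closed top, 65 mm tall, loose, weighs about 0.2 kg. Point: its centre, half-way up, 82.5 mm above the table.
- cup_b_center (a point): White round ceramic tumbler standing mouth down over a rack peg; 76 mm across the rim (below), 68 mm across its closed top, 65 mm tall, loose, weighs about 0.2 kg. Point: its centre, half-way up, 82.5 mm above the table.
- cup_c_center (a point): White round ceramic tumbler standing mouth down over a rack peg; 76 mm across the rim (below), 68 mm across its closed top, 65 mm tall, loose, weighs about 0.2 kg. Point: its centre, half-way up, 82.5 mm above the table.
- bottle_a: Blue plastic bottle with twist cap, 64 mm across, 190 mm tall, beside the rack; leave alone. Origin: centre of its underside.
- bottle_b: A second such bottle; leave alone.
- vase: White ceramic vase, 104 mm across at the belly, 170 mm tall, beside the rack; leave alone. Origin: centre of its underside.
Mind the look-alikes: they are no part of the job. What is shaped like the part that bears square_jar_center but green is not meant.

How it is judged:
At the end, for the whole second after the job is handed in: Square jar's centre on the tongue's side of the rack, within 18 mm of the tongue's middle line; deck slower than 0.05 rad/s; fingers press the bar handle with over 5 N; all four vessels mouth down on their pegs (centres 75 to 95 mm up, tilt under 0.2 rad) (x of square_jar_center in the frame of tray below -0.085 m and y of square_jar_center in the frame of tray between -0.018 and 0.018 m and velocity of joint deck between -0.05 and 0.05 rad/s and contact force between the fingers and deck_c0 above 5 N and height (world z) of square_jar_center between 0.075 and 0.095 m and height (world z) of cup_a_center between 0.075 and 0.095 m and height (world z) of cup_b_center between 0.075 and 0.095 m and height (world z) of cup_c_center between 0.075 and 0.095 m and angle between each of square_jar_center, cup_a_center, cup_b_center, cup_c_center's own z axis and vertical below 0.2 rad); the arm keeps its last pose, push and grip.
It fails at once if a vessel is lifted off the deck (more than 20 mm) or tipped (more than 0.4 rad) (height (world z) of any of square_jar_center, cup_a_center, cup_b_center, cup_c_center above 0.105 m or angle between any of square_jar_center, cup_a_center, cup_b_center, cup_c_center's own z axis and vertical above 0.4 rad).
It fails at once if a bottle or the vase is moved by more than 30 mm (distance of any of bottle_a, bottle_b, vase from where it was at the start of the episode above 0.03 m).
It also fails if it takes over 51 s, if anything falls off the work surface, if the arm or the gripper's body presses on something with over 40 N, if the wrist force passes 120 N, or if a joint passes its speed limit or range.

ROBOT

A 6-joint arm with a two-finger parallel gripper is mounted at the origin on the work surface. World frame = base frame: x ahead of the robot, y to its left, z up, the work surface at z = 0. Lengths are in m, angles in rad, forces in N, time in s.
With the tool pointing down it reaches from about 0.25 to 0.775 m from the base axis. Payload 4 kg.
Tool frame: the origin (TCP) lies at the very end of the fingers, on their centre line; the grasp point (between the pads) lies 19 mm behind it; z points along the fingers, y is the line along which they close (so a half turn about z gives the same grasp; the last joint's range is limited). The gripper opens to 94 mm and grips with 3 to 60 N. Pads are 16 mm wide; open, the fingers measure 119 mm over their backs; the gripper's body (75 mm by 177 mm) begins 78 mm behind the grasp point.
Start: joints at [1.245, 0.087, 1.371, -0, 1.684, -0.103], TCP at [0.122, 0.536, 0.206] pointing down, gripper open.
Joint ranges: [-3.1, 3.1], [-0.76, 2.03], [0.27, 2.55], [-1.08, 4.22], [0.17, 2.65], [-2.57, 2.57]. Speed limits (rad/s): [2.79, 2.79, 3.14, 3.14, 3.14, 3.14].

INTERFACE

Orientations are given as [roll, pitch, yaw] about the fixed x, y, z axes, in that order (R = Rz(yaw) Ry(pitch) Rx(roll)).
In Python, from bench import robot, snapshot, finder gives the robot as it stands.
- The arm moves only by the tool drive_tool, never from a script. Its argument "deltas" is text: rows parted by semicolons, each of 7 numbers parted by spaces: the shift along the tool's x, y, z each as a share of 100 mm, from -1 to 1, then the turn, a rotation vector about the tool's x, y, z each as a share of 90 degrees, from -1 to 1, then the finger opening in mm, from 0 to 94. In form: tx ty tz rx ry rz gripper; .... A call has 1 to 5 rows; each row is the pose to reach, as a shift and turn from the pose commanded when the call began, along the tool's axes at that moment; what a row does not reach only later rows make up. A row lasts 1/10 s, in which the tool goes at most 50 mm and 8.59 degrees, less where a joint would pass 70% of its speed; a pose out of reach is approached as far as the arm can. A call with a number of a shift or a turn outside -1 to 1 is refused whole. A call with a gripper value outside its range is refused whole. The fingers move at their own pace and stop on an object; the grip force is fixed at half the most. Time passes only in rows, so rows that repeat a pose let the fingers close. It gives the time, the measured TCP pose, the force, the opening and the grip force at its end, in the units of the state.
- robot.get_obs(): the state, without advancing time (a new reading comes with each control period).
- snapshot(name): name is "scene" or "side" or "wrist"; returns a dict with "img" (400x640x3 uint8, red, green, blue), "fx", "fy", "cx", "cy" (pixels), "T" (4x4, takes a point from camera to world coordinates); the wrist camera has in their place "hand_eye" (4x4, takes a point from camera to tool coordinates, whose origin is the TCP and whose axes are the flange's). Camera axes: x right, y up, looking along -z (the intrinsics and any distortion apply to the point x, -y, -z); pixel columns grow to the right and rows downward; lengths in m; the calibration is good to about 2 mm. A picture is of the moment at which its call begins: read the wrist's pose just before it. There is no depth.
- robot.close_job(): hands the job in; it is judged then, once.
Trained networks look in the newest picture that a camera, given by its name, has taken for a name from the list of things; names that differ only in an ending like _2 or _b are one class to them, and where a whole thing is asked for, a point or a joint stands for the part that bears it (a point fixed in the world has none). Each returns a list of dicts, best first, with "confidence" (0 to 1); they miss things now and then, are a little off and sometimes report something else, mostly with a low value. They report only what shows in the picture. A call takes as long as a camera call. They do not tell look-alikes from the thing itself.
- finder.look_for(camera, thing): "xy" ([column, row] in pixels, amid what is visible of it).
- finder.masks_of(camera, thing): "region" (400x640 bool, what is visible of it) and "xy" ([column, row] in pixels, amid what is visible of it).
- finder.landmark_of(camera, thing): "xy" ([column, row] in pixels: a listed point, or the origin of a listed thing).
The state is a dict: "time": time; "joint_positions": joint angles; "qvel": joint speeds; "joint_torque": joint torques, N m; "tool_pos": TCP position; "ee_rot": TCP orientation; "wrist_force": force on the tool from outside, world axes, zero at the start; "wrist_torque": the same for the moment, N m; "width": finger opening in m; "finger_force": force on a finger pad.
Only numpy, scipy, OpenCV 4.12 (cv2) and the standard library are available. Lean on these libraries where they do the work, as an engineer would, in place of code of your own. Each camera call takes 0.05 s, during which the arm holds its last target. There are 200 camera calls.

## Working session

There is one attempt and no reset: what is moved stays moved. The work goes in short steps, Python scripts to look and compute and a tool call to move; the robot and the scene stay as the last step left them, time stands still between calls to the robot, and variables do not carry over. Pictures are saved under pics/ and viewed, at most 10 in all, crops included, and the job is handed in when it is done.

Besides the shell and the picture viewer there is one more tool, called after ">>>" as name(argument=value, ...) on one line, values as JSON. drive_tool: Moves the arm, as the interface text tells. Shift numbers are shares of 100 mm and turn numbers shares of 90 degrees, none past 1 either way. Its arguments: {"type":"object","properties":{"deltas":{"type":"string"}},"required":["deltas"]}

```bash
mkdir -p pics; cat > h.py <<'E'
import numpy as np, cv2
from bench import robot, snapshot, finder
from scipy.spatial.transform import Rotation as R
def T_of(s, o=None):
    if "T" in s: return np.array(s["T"])
    o=o or robot.get_obs()
    W=np.eye(4); W[:3,:3]=R.from_euler('xyz',o["ee_rot"]).as_matrix(); W[:3,3]=o["tool_pos"]
    return W@np.array(s["hand_eye"])
def px2w(s,T,xy,z):
    d=T[:3,:3]@np.array([(xy[0]-s["cx"])/s["fx"],-(xy[1]-s["cy"])/s["fy"],-1])
    return T[:3,3]+d*(z-T[2,3])/d[2]
def w2px(s,T,p):
    c=T[:3,:3].T@(np.array(p)-T[:3,3])
    return np.array([s["cx"]+s["fx"]*c[0]/-c[2], s["cy"]-s["fy"]*c[1]/-c[2]])
def save(s,n): cv2.imwrite("pics/"+n,s["img"][:,:,::-1])
E
python3 - <<'E'
from h import *
print(robot.get_obs())
Z={"tray":0,"square_jar_center":.085,"handle_grip":.182,"cup_a_center":.0825,"bottle_a":0,"vase":0}
for c in ["scene","side"]:
    s=snapshot(c); T=T_of(s); save(s,c+"0.png"); print(c,[k for k in s], T[:3,3].round(3))
    for t,z in Z.items():
        for d in finder.landmark_of(c,t)[:5]:
            print(t,round(d["confidence"],2),np.round(d["xy"]),px2w(s,T,d["xy"],z).round(3))
E
```

```text
{'time': 0.0, 'joint_positions': array([ 1.24489328e+00,  8.79502172e-02,  1.37223069e+00, -2.80187075e-05,
        1.68359896e+00, -1.03090620e-01]), 'qvel': array([-0.00033284,  0.00131842, -0.00039854, -0.00085454, -0.00051411,
        0.00114096]), 'joint_torque': array([-5.03090416e-05, -3.40176845e+01, -3.02432263e+01,  7.18780607e-02,
        3.28722631e-02, -1.97689506e-04]), 'tool_pos': array([0.12136915, 0.53588326, 0.20431875]), 'ee_rot': array([-3.13941419e+00, -1.97381997e-04,  2.91877689e+00]), 'wrist_force': array([-0.44608172, -1.11813843,  0.40063802]), 'wrist_torque': array([ 0.0078263 ,  0.05556846, -0.00675416]), 'finger_force': 0.0, 'width': 0.09422181178371293}
scene ['img', 'fx', 'fy', 'cx', 'cy', 'T'] [ 1.667 -0.087  1.18 ]
square_jar_center 0.76 [351. 219.] [0.531 0.154 0.085]
square_jar_center 0.75 [465. 242.] [0.68  0.471 0.085]
square_jar_center 0.64 [362. 176.] [0.321 0.232 0.085]
square_jar_center 0.58 [421. 250.] [0.694 0.33  0.085]
square_jar_center 0.56 [402. 190.] [0.417 0.347 0.085]
handle_grip 0.68 [316. 211.] [0.583 0.037 0.182]
cup_a_center 0.96 [297. 258.] [ 0.668 -0.032  0.083]
bottle_a 0.82 [192. 232.] [ 0.421 -0.364  0.   ]
bottle_a 0.45 [284. 230.] [ 0.457 -0.06   0.   ]
bottle_a 0.35 [318. 211.] [0.386 0.067 0.   ]
vase 0.74 [416. 222.] [0.488 0.384 0.   ]
side ['img', 'fx', 'fy', 'cx', 'cy', 'T'] [-0.009 -0.984  1.082]
tray 0.44 [348. 178.] [0.701 0.255 0.   ]
square_jar_center 0.97 [233. 206.] [0.25  0.171 0.085]
square_jar_center 0.82 [323. 188.] [0.547 0.146 0.085]
square_jar_center 0.82 [305. 139.] [0.606 0.434 0.085]
square_jar_center 0.7 [322. 160.] [0.608 0.291 0.085]
square_jar_center 0.59 [250. 177.] [0.348 0.292 0.085]
handle_grip 0.75 [349. 183.] [0.572 0.024 0.182]
cup_a_center 0.57 [378. 208.] [ 0.662 -0.011  0.083]
bottle_a 0.8 [363. 336.] [ 0.429 -0.358  0.   ]
bottle_a 0.59 [417. 334.] [ 0.56  -0.408  0.   ]
vase 0.92 [286. 169.] [0.513 0.395 0.   ]
```

```bash
python3 - <<'E'
import cv2
a=cv2.imread("pics/scene0.png");b=cv2.imread("pics/side0.png")
cv2.imwrite("pics/a.png",cv2.resize(a[130:330,150:500],(800,457),interpolation=2))
cv2.imwrite("pics/b.png",cv2.resize(b[100:360,200:480],(646,600),interpolation=2))
E
```

```text
(no output)
```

View pics/a.png

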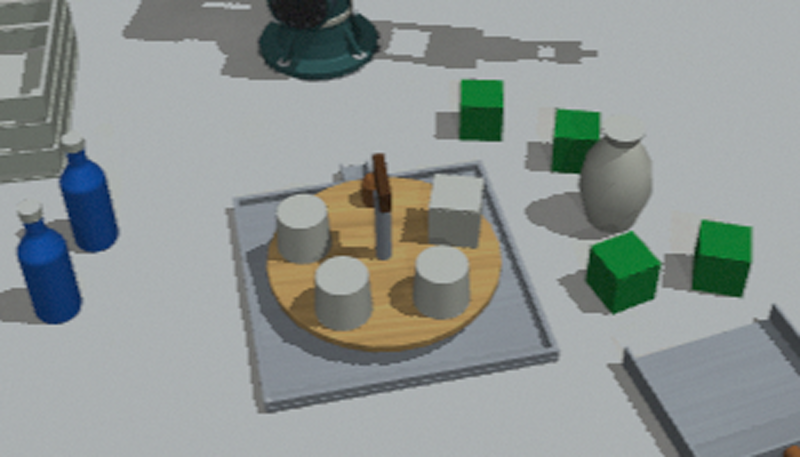

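View pics/b.png

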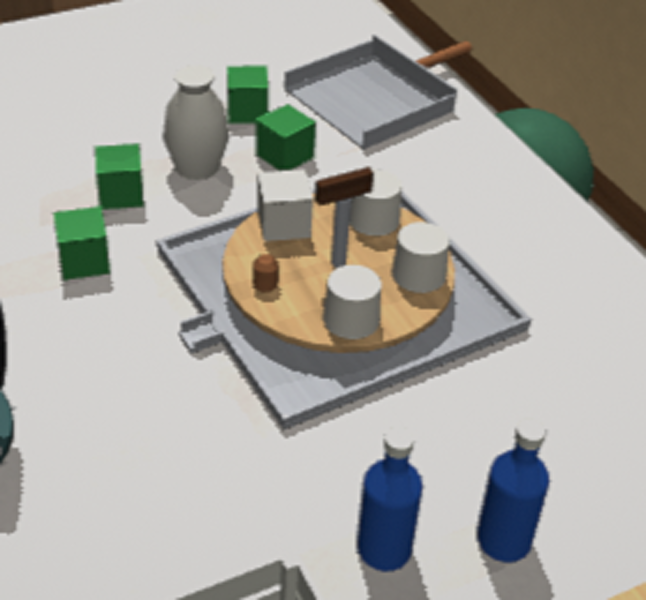

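The wanted jar is the white square one: scene (351,219), side (323,188). The look-alikes are the green cubes at scene (362,176), (402,190), (421,250) and (465,242). The tongue shows at side crop (200,332), and its neighbouring peg is the empty one.

```bash
python3 - <<'E'
from h import *
r=800/350; q=646/280
C={"scene":[(235,200),(480,163),(557,353),(265,408)],"side":[(527,322),(287,423),(160,245)]}
P={}
rays={}
for c in C:
    s=snapshot(c);T=T_of(s)
    for u,v in C[c]:
        xy=(150+u/r,130+v/r) if c=="scene" else (200+u/q,100+v/q)
        print(c,px2w(s,T,xy,.022).round(3))
    if c=="side": print("tongue end corners",[px2w(s,T,(200+u/q,100+v/q),.016).round(3) for u,v in [(182,325),(193,347),(200,332)]])
    for t in ["handle_grip","square_jar_center"]:
        for d in finder.landmark_of(c,t)[:3]:
            p=px2w(s,T,d["xy"],.1)-T[:3,3]; print(t,d["xy"])
            if t=="handle_grip" or np.linalg.norm(px2w(s,T,d["xy"],.085)[:2]-[.54,.15])<.04: rays.setdefault(t,[]).append((T[:3,3],p/np.linalg.norm(p)))
    m=finder.masks_of(c,"handle_grip")
    if m:
        y,x=np.nonzero(m[0]["region"]);print("mask",m[0]["confidence"],len(x),x.min(),x.max(),y.min(),y.max())
for t,v in rays.items():
    A=sum(np.eye(3)-np.outer(d,d) for o,d in v); b=sum((np.eye(3)-np.outer(d,d))@o for o,d in v); print(t,np.linalg.solve(A,b).round(4))
E
```

```text
scene [ 0.407 -0.158  0.022]
scene [0.382 0.214 0.022]
scene [0.757 0.238 0.022]
scene [ 0.787 -0.136  0.022]
handle_grip [315.7, 209.4]
handle_grip [350.3, 221.6]
handle_grip [297.2, 253.6]
square_jar_center [399.1, 192.1]
square_jar_center [357.6, 178.8]
square_jar_center [348.8, 216.9]
mask 0.78 3636 267 369 198 282
side [ 0.771 -0.145  0.022]
side [ 0.403 -0.175  0.022]
side [0.377 0.197 0.022]
tongue end corners [array([0.349, 0.039, 0.016]), array([ 0.348, -0.005,  0.016]), array([0.366, 0.017, 0.016])]
handle_grip [348.5, 175.5]
square_jar_center [319.6, 160.5]
square_jar_center [322.7, 190.2]
square_jar_center [233.0, 207.7]
mask 0.65 3859 295 396 173 252
handle_grip [0.6223 0.0515 0.1611]
square_jar_center [0.5354 0.1387 0.0915]
```

>>> drive_tool(deltas="0 0 -0.5 0 0 0 94; 0 0 -1 0 0 0.1 94; -0.4 -0.4 -1 0 0 0.19 94; -0.7 -0.7 -1 0 0 0.28 94; -1 -1 -1 0 0 0.37 94")

```text
time: 1.6
tool_pos: [0.1977, 0.4155, 0.3062]
ee_rot: [3.14, 0.0, 2.332]
wrist_force: [-0.2, 0.7, 0.1]
width: 0.094
finger_force: 0.0
```

```bash
cat >> h.py <<'E'
def to(p,yaw):
    o=robot.get_obs(); M=R.from_euler('xyz',o["ee_rot"]); 
    print("t",round(o["time"],2),"pos",o["tool_pos"].round(4),"rpy",o["ee_rot"].round(4),"w",round(o["width"],4))
    print("shift",(M.inv().apply(np.array(p)-o["tool_pos"])/.1).round(3),"turn",((M.inv()*R.from_euler('xyz',[np.pi,0,yaw])).as_rotvec()/(np.pi/2)).round(4))
E
python3 - <<'E'
from h import *
s=snapshot("wrist"); print(s["hand_eye"].round(3),s["fx"]); to([.5,.03,.36],0)
E
```

```text
[[ 0.     0.958  0.286  0.086]
 [ 1.     0.    -0.    -0.   ]
 [-0.     0.286 -0.958 -0.179]
 [ 0.     0.     0.     1.   ]] 340.82196215553586
t 1.65 pos [0.2005 0.4112 0.3068] rpy [3.14   0.0046 2.3223] w 0.0944
shift [-4.833 -0.414 -0.51 ] turn [4.0000e-03 3.0000e-04 1.4784e+00]
```

>>> drive_tool(deltas="-0.25 0 -0.1 0 0 0.095 94; -0.5 0 -0.2 0 0 0.19 94; -0.7 0 -0.3 0 0 0.28 94; -0.9 -0.05 -0.4 0 0 0.37 94; -1 -0.1 -0.5 0 0 0.46 94")

```text
time: 2.15
tool_pos: [0.2599, 0.3369, 0.3559]
ee_rot: [3.141, 0.0, 1.608]
wrist_force: [-0.4, 0.3, 0.1]
width: 0.0943
finger_force: 0.0
```

```bash
python3 -c "
from h import *
to([.58,.03,.36],0)"
```

```text
t 2.15 pos [0.2599 0.3369 0.3559] rpy [3.1412e+00 1.0000e-04 1.6081e+00] w 0.0943
shift [-3.186  3.084 -0.039] turn [ 2.0000e-04 -1.0000e-04  1.0237e+00]
```

>>> drive_tool(deltas="-0.25 0.25 0 0 0 0.095 94; -0.5 0.5 0 0 0 0.19 94; -0.7 0.7 0 0 0 0.28 94; -0.9 0.9 0 0 0 0.37 94; -1 1 0 0 0 0.46 94")

```text
time: 2.65
tool_pos: [0.3648, 0.2411, 0.3553]
ee_rot: [3.141, 0.0, 0.885]
wrist_force: [0.1, 0.4, 0.0]
width: 0.0941
finger_force: 0.0
```

>>> drive_tool(deltas="0 0.3 0 0 0 0.095 94; 0 0.6 0 0 0 0.19 94; 0 0.9 0 0 0 0.28 94; 0 1 0 0 0 0.37 94; 0 1 0 0 0 0.46 94")

```text
time: 3.15
tool_pos: [0.4425, 0.1786, 0.3547]
ee_rot: [3.141, 0.001, 0.162]
wrist_force: [-0.0, -1.1, 0.7]
width: 0.0941
finger_force: 0.0
```

```bash
python3 -c "
from h import *
to([.58,.03,.36],0)"
```

```text
t 3.15 pos [0.4425 0.1786 0.3547] rpy [3.1413e+00 1.2000e-03 1.6200e-01] w 0.0941
shift [ 1.117  1.688 -0.053] turn [0.0003 0.0007 0.1031]
```

>>> drive_tool(deltas="0.3 0.3 0 0 0 0.05 94; 0.6 0.6 0 0 0 0.1 94; 0.9 0.9 0 0 0 0.1 94; 1 1 0 0 0 0.1 94; 1 1 0 0 0 0.1 94")

```text
time: 3.65
tool_pos: [0.5578, 0.097, 0.3539]
ee_rot: [-3.142, 0.003, 0.011]
wrist_force: [-0.5, 0.4, 0.3]
width: 0.0941
finger_force: 0.0
```

>>> drive_tool(deltas="0 0.3 0 0 0 0 94; 0 0.6 0 0 0 0 94; 0 0.6 0 0 0 0 94; 0 0.6 0 0 0 0 94; 0 0.6 0 0 0 0 94")

```text
time: 4.15
tool_pos: [0.557, 0.0395, 0.3561]
ee_rot: [-3.141, -0.001, 0.015]
wrist_force: [-0.3, -0.4, 0.2]
width: 0.0942
finger_force: 0.0
```

```bash
python3 - <<'E'
from h import *
o=robot.get_obs();print(o["tool_pos"],o["ee_rot"])
s=snapshot("wrist");T=T_of(s,o);save(s,"w1.png");np.savez("w1.npz",T=T,img=s["img"],**{k:s[k] for k in("fx","fy","cx","cy")})
for t,z in {"tray":0,"square_jar_center":.085,"handle_grip":.182,"cup_a_center":.0825}.items():
    for d in finder.landmark_of("wrist",t)[:4]: print(t,round(d["confidence"],2),np.round(d["xy"],1),px2w(s,T,d["xy"],z).round(4))
E
```

```text
[0.55696218 0.03954628 0.35612962] [-3.14080534e+00 -8.70364208e-04  1.49240594e-02]
square_jar_center 0.67 [89.7 92.3] [0.6446 0.3233 0.085 ]
square_jar_center 0.65 [194.9 324.7] [0.3042 0.2194 0.085 ]
square_jar_center 0.55 [113.6 272.5] [0.3922 0.3315 0.085 ]
handle_grip 0.72 [314.4 165.2] [0.574  0.0396 0.182 ]
handle_grip 0.44 [392.9 179.8] [ 0.5596 -0.0439  0.182 ]
handle_grip 0.35 [ 98.4 183.3] [0.551  0.2693 0.182 ]
cup_a_center 0.97 [368.2  77.9] [ 0.667  -0.0266  0.0825]
```

View pics/w1.png

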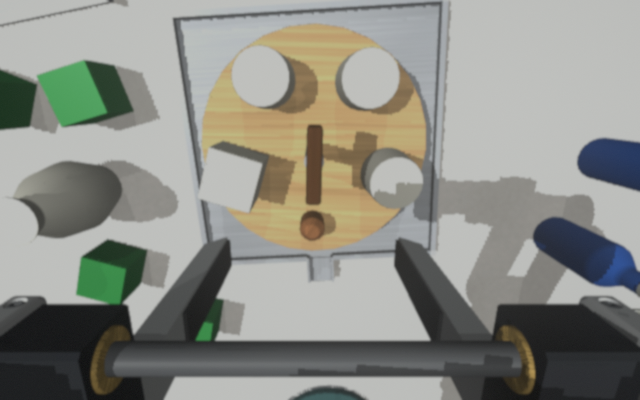

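The wrist view shows the jar's top at about (232,177), the bar from (315,125) to (313,205), and the tongue at (320,280). The empty peg is at (312,226).

```bash
python3 - <<'E'
from h import *
s=np.load("w1.npz");T=s["T"]
f=lambda u,v,z:px2w(s,T,(u,v),z)[:2].round(4)
a,b=f(315,125,.199),f(313,204.5,.199);print("bar",a,b,(a+b)/2,np.linalg.norm(a-b),np.arctan2(*(a-b)[::-1]))
J=[f(*p,.12) for p in [(213,143),(268,157),(248,213),(198,195)]];j=np.mean(J,0);print("jar",j,[np.linalg.norm(J[i]-J[i-1]).round(4) for i in range(4)])
C=[f(*p,.022) for p in [(175,18),(447,3),(434,249),(208,260)]];print(C,np.mean(C,0))
e=C[2]-C[3];print("front edge len",np.linalg.norm(e),"yaw",np.arctan2(e[0],-e[1])*-1, [np.arctan2(*(C[i]-C[k])[::-1]) for i,k in((0,3),(1,2))])
print("tongue",f(308,281,.01),f(333,280,.01))
# wood disc centre
hsv=cv2.cvtColor(s["img"],cv2.COLOR_RGB2HSV);m=cv2.inRange(hsv,(8,60,110),(25,255,255));m[:20]=0;m[255:]=0;m[:,:190]=0;m[:,440:]=0
h=cv2.convexHull(cv2.findNonZero(cv2.morphologyEx(m,cv2.MORPH_OPEN,np.ones((3,3)))))[:,0]
P=np.array([f(*p,.05) for p in h],np.float32);print("disc",cv2.fitEllipse(P))
E
```

```text
bar [0.6163 0.0398] [0.5361 0.0405] [0.5762  0.04015] 0.08020305480466433 -0.008727957920426306
jar [0.54525 0.14185] [np.float64(0.0697), np.float64(0.068), np.float64(0.0776), np.float64(0.0664)]
[array([0.7432, 0.2305]), array([ 0.7666, -0.1353]), array([ 0.4087, -0.1598]), array([0.3831, 0.212 ])] [0.5754  0.03685]
front edge len 0.37268029193935115 yaw -0.06874572075238104 [np.float64(0.0513294910472418), np.float64(0.06834824719139353)]
tongue [0.3399 0.046 ] [0.3425 0.0029]
disc ((0.5753144025802612, 0.04022812470793724), (0.31569960713386536, 0.31605809926986694), 32.02217483520508)
```

>>> drive_tool(deltas="0.19 0 0.3 0 0 0.015 94; 0.19 0 0.6 0 0 0.015 94; 0.19 0 0.9 0 0 0.015 94; 0.19 0 0.95 0 0 0.015 94; 0.19 0 0.95 0 0 0.015 94")

```text
time: 4.9
tool_pos: [0.5761, 0.0385, 0.2596]
ee_rot: [-3.141, 0.002, -0.01]
wrist_force: [-1.0, 0.4, 0.4]
width: 0.0941
finger_force: 0.0
```

```bash
python3 -c "
from h import *
to([.576,.0398,.171],-.009)
s=snapshot('wrist');save(s,'w2.png')"
```

```text
t 4.9 pos [0.5761 0.0385 0.2596] rpy [-3.1414e+00  2.5000e-03 -1.0400e-02] w 0.0941
shift [ 0.001 -0.013  0.886] turn [-0.0001  0.0016 -0.0009]
```

View pics/w2.png

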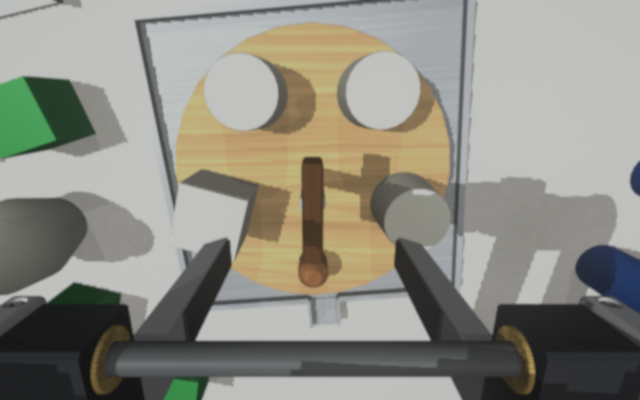

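The close view confirms it: a white square jar at (215,215), and the bar at (312,210) centred between the fingers. Descending and gripping.

>>> drive_tool(deltas="0 -0.01 0.25 0 0 0 60; 0 -0.01 0.5 0 0 0 50; 0 -0.01 0.75 0 0 0 50; 0 -0.01 0.88 0 0 0 50; 0 -0.01 0.88 0 0 0 50")

```text
time: 5.45
tool_pos: [0.5763, 0.0393, 0.172]
ee_rot: [-3.141, 0.001, -0.011]
wrist_force: [-0.0, 0.1, 0.8]
width: 0.0574
finger_force: 0.0
```

>>> drive_tool(deltas="0 0 0 0 0 0 40; 0 0 0 0 0 0 30; 0 0 0 0 0 0 20; 0 0 0 0 0 0 0; 0 0 0 0 0 0 0")

```text
time: 5.95
tool_pos: [0.5768, 0.0392, 0.173]
ee_rot: [-3.142, -0.001, -0.011]
wrist_force: [-0.1, 0.4, 0.1]
width: 0.0173
finger_force: 0.0
```

>>> drive_tool(deltas="0 0 0 0 0 0 0; 0 0 0 0 0 0 0; 0 0 0 0 0 0 0; 0 0 0 0 0 0 0; 0 0 0 0 0 0 0")

```text
time: 6.45
tool_pos: [0.5768, 0.0387, 0.173]
ee_rot: [3.141, -0.001, -0.011]
wrist_force: [0.1, -4.7, 4.4]
width: 0.0161
finger_force: 30.0
```

>>> drive_tool(deltas="0 0 0 0 0 -0.005 0; 0 0 0 0 0 -0.015 0; 0 0 0 0 0 -0.03 0; 0 0 0 0 0 -0.05 0; 0 0 0 0 0 -0.07 0")

```text
time: 6.95
tool_pos: [0.5768, 0.0387, 0.173]
ee_rot: [3.141, -0.001, 0.101]
wrist_force: [-0.6, -4.7, 4.8]
width: 0.0158
finger_force: 30.0
```

>>> drive_tool(deltas="0 0 0 0 0 -0.02 0; 0 0 0 0 0 -0.04 0; 0 0 0 0 0 -0.06 0; 0 0 0 0 0 -0.08 0; 0 0 0 0 0 -0.1 0")

```text
time: 7.45
tool_pos: [0.5768, 0.0387, 0.173]
ee_rot: [3.14, -0.001, 0.258]
wrist_force: [0.4, -5.1, 5.0]
width: 0.0156
finger_force: 30.0
```

>>> drive_tool(deltas="0 0 0 0 0 -0.02 0; 0 0 0 0 0 -0.04 0; 0 0 0 0 0 -0.06 0; 0 0 0 0 0 -0.08 0; 0 0 0 0 0 -0.1 0")

```text
time: 7.95
tool_pos: [0.5768, 0.0387, 0.173]
ee_rot: [3.14, -0.0, 0.415]
wrist_force: [-1.3, -4.3, 5.5]
width: 0.0157
finger_force: 30.0
```

>>> drive_tool(deltas="0 0 0 0 0 -0.02 0; 0 0 0 0 0 -0.04 0; 0 0 0 0 0 -0.06 0; 0 0 0 0 0 -0.075 0; 0 0 0 0 0 -0.08 0")

```text
time: 8.45
tool_pos: [0.5768, 0.0387, 0.173]
ee_rot: [3.14, -0.0, 0.54]
wrist_force: [-0.1, -5.3, 5.9]
width: 0.0162
finger_force: 30.0
```

```bash
python3 - <<'E'
from h import *
o=robot.get_obs();print(o["ee_rot"],o["wrist_force"],o["finger_force"])
s=snapshot("wrist");T=T_of(s,o);save(s,"w3.png")
E
```

```text
[ 3.14034477e+00 -2.67252552e-04  5.40190979e-01] [-0.08554098 -5.32531688  5.89825586] 30.00116765499115
```

View pics/w3.png

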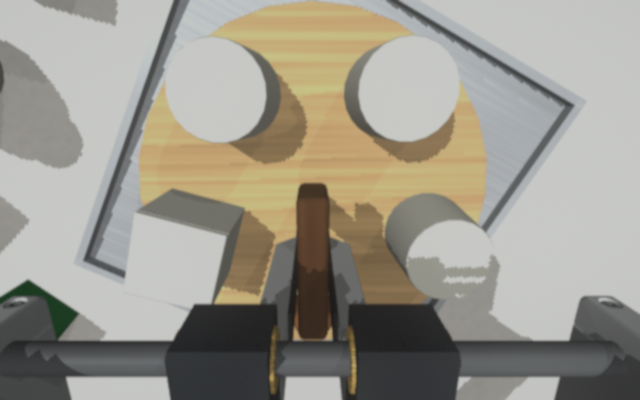

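The rack follows the grip and all four vessels are upright (jar at (175,260)). Remaining turn is about 0.795 rad, or 0.506 as a share.

>>> drive_tool(deltas="0 0 0 0 0 -0.005 0; 0 0 0 0 0 -0.02 0; 0 0 0 0 0 -0.04 0; 0 0 0 0 0 -0.06 0; 0 0 0 0 0 -0.08 0")

```text
time: 9.0
tool_pos: [0.5768, 0.0387, 0.173]
ee_rot: [3.14, -0.0, 0.666]
wrist_force: [-0.3, -4.8, 5.4]
width: 0.016
finger_force: 30.0
```

>>> drive_tool(deltas="0 0 0 0 0 -0.02 0; 0 0 0 0 0 -0.04 0; 0 0 0 0 0 -0.06 0; 0 0 0 0 0 -0.08 0; 0 0 0 0 0 -0.1 0")

```text
time: 9.5
tool_pos: [0.5768, 0.0387, 0.173]
ee_rot: [3.14, -0.0, 0.823]
wrist_force: [-0.6, -4.6, 5.1]
width: 0.0156
finger_force: 30.0
```

>>> drive_tool(deltas="0 0 0 0 0 -0.02 0; 0 0 0 0 0 -0.04 0; 0 0 0 0 0 -0.06 0; 0 0 0 0 0 -0.08 0; 0 0 0 0 0 -0.1 0")

```text
time: 10.0
tool_pos: [0.5768, 0.0387, 0.173]
ee_rot: [3.14, 0.0, 0.981]
wrist_force: [-0.7, -5.1, 5.3]
width: 0.0157
finger_force: 30.0
```

>>> drive_tool(deltas="0 0 0 0 0 -0.02 0; 0 0 0 0 0 -0.04 0; 0 0 0 0 0 -0.06 0; 0 0 0 0 0 -0.08 0; 0 0 0 0 0 -0.1 0")

```text
time: 10.5
tool_pos: [0.5768, 0.0387, 0.1729]
ee_rot: [3.14, 0.0, 1.138]
wrist_force: [-0.9, -4.3, 5.2]
width: 0.0158
finger_force: 30.0
```

>>> drive_tool(deltas="0 0 0 0 0 -0.02 0; 0 0 0 0 0 -0.04 0; 0 0 0 0 0 -0.06 0; 0 0 0 0 0 -0.08 0; 0 0 0 0 0 -0.1 0")

```text
time: 11.0
tool_pos: [0.5769, 0.0387, 0.173]
ee_rot: [3.14, 0.001, 1.295]
wrist_force: [-0.8, -5.1, 4.6]
width: 0.0159
finger_force: 30.0
```

>>> drive_tool(deltas="0 0 0 0 0 -0.01 0; 0 0 0 0 0 -0.02 0; 0 0 0 0 0 -0.025 0; 0 0 0 0 0 -0.025 0; 0 0 0 0 0 -0.025 0")

```text
time: 11.5
tool_pos: [0.5768, 0.0387, 0.173]
ee_rot: [3.141, 0.001, 1.333]
wrist_force: [-0.3, -5.5, 5.3]
width: 0.0159
finger_force: 30.0
```

```bash
python3 - <<'E'
from h import *
o=robot.get_obs();print(o["ee_rot"],o["wrist_force"],o["finger_force"])
s=snapshot("side");save(s,"s2.png");a=s["img"][100:300,210:450,::-1]
s=snapshot("wrist");T=T_of(s,o);np.savez("w4.npz",T=T,img=s["img"],**{k:s[k] for k in("fx","fy","cx","cy")})
im=cv2.resize(s["img"][:,:,::-1],(480,300))
cv2.imwrite("pics/c.png",cv2.resize(a,(720,600),interpolation=2)); save(s,"w4.png")
E
```

```text
[3.14051574e+00 6.07798746e-04 1.33297999e+00] [-0.28236145 -5.52673785  5.26935764] 29.997974932193756
```

View pics/c.png

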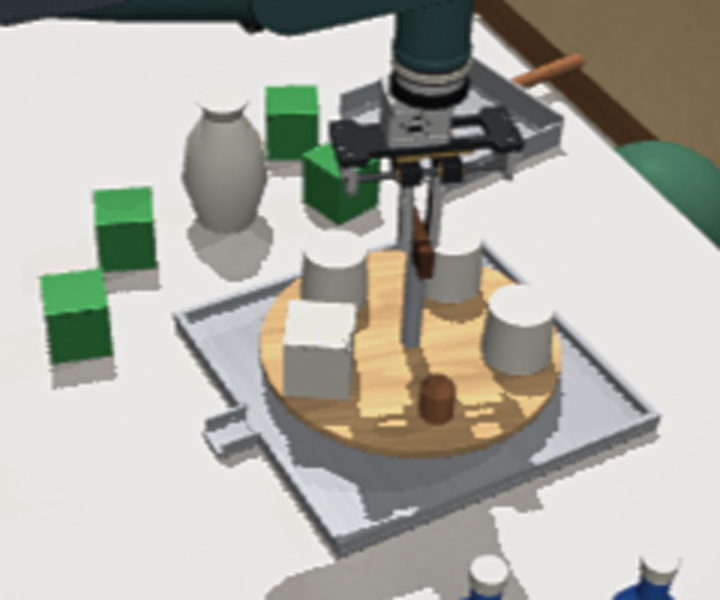

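View pics/w4.png

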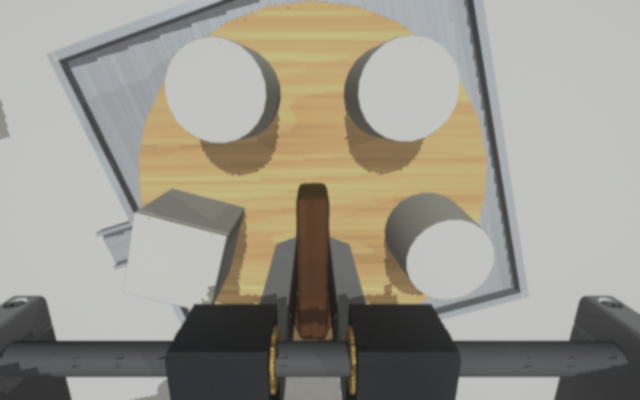

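Both views show the vessels upright on their pegs, with the jar at crop (320,350) behind the tongue at (230,433). Measuring the residual.

```bash
python3 - <<'E'
from h import *
ax=np.array([.5758,.0395]);y=.066
Rt=np.array([[np.cos(y),np.sin(y)],[-np.sin(y),np.cos(y)]])
f=lambda s,T,u,v,z:px2w(s,T,(u,v),z)[:2]
w=np.load("w4.npz")
c=np.mean([f(w,w["T"],*p,.12) for p in [(140,212),(229,235),(203,310),(123,292)]],0);print("wrist jar",Rt@(c-ax))
print("tongue wrist",[Rt@(f(w,w["T"],*p,.022)-ax) for p in [(98,234),(117,266)]])
s=snapshot("side");T=T_of(s);g=lambda u,v,z:Rt@(f(s,T,210+u/3,100+v/3,z)-ax)
print("side jar",np.mean([g(*p,.12) for p in [(290,303),(357,305),(352,349),(284,343)]],0),"tongue",g(207,433,.016),g(222,458,.016),"corners",g(175,320,.022),g(338,548,.022))
s=snapshot("scene");T=T_of(s);save(s,"sc2.png")
for d in finder.landmark_of("scene","square_jar_center")[:5]: print(d["xy"],Rt@(f(s,T,*d["xy"],.085)-ax))
E
```

```text
wrist jar [-0.10997649 -0.00032801]
tongue wrist [array([-0.22787082,  0.0202793 ]), array([-0.22580207, -0.01891811])]
side jar [-0.10837714 -0.00913065] tongue [-0.2320336   0.00063604] [-0.23357714 -0.03806014] corners [-0.19184133  0.16985119] [-0.18973898 -0.19799524]
[399.7, 191.9] [-0.13043018  0.30749762]
[420.3, 247.5] [0.12560404 0.28542808]
[465.6, 244.5] [0.14306085 0.42053371]
[359.7, 180.7] [-0.2174965   0.19281308]
[311.9, 210.6] [-0.10377705  0.00304969]
```

The wrist view puts the jar 0 mm off the tongue's line (the scene view gives 3 mm; the side view, relative to the tongue, about 10 mm). All are inside 18 mm, and the grip is 30 N.

```bash
python3 -c "
from h import *
print(robot.close_job())"
```

```text
the job is handed in; nothing more can be done
None
```

I turned the rack about 77° until the square jar was at the front and handed the job in with the gripper still closed on the bar handle at 30 N. The jar measured 0 to 10 mm off the tongue's middle line depending on the camera (limit 18 mm), and the vessels looked upright on their pegs in the last pictures; no verdict was returned.

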